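Dip the paste brush in the round pot

TASK

Lift the jointing-paste brush out of its holder and dip it upright into the round steel pot (not the square tin) so that all its bristles are below the rim, and hold it there for about a second. Then hang the brush back in its holder and let go. Leave the pot and the tin standing where they are.

Things in the scene. Friction and masses are not known exactly. Their poses are not given: they have to be found in the camera images.
- brush: upright brush hung in the holder, 140 mm tall, 0.12 kg. Origin: tip of the bristles; z up along the handle. Up from the tip: black bristles to 28 mm, at most 18 mm thick; steel stem 14 mm thick to 70; steel guard disc 60 mm wide, 70 to 74; wooden handle 26 mm thick, 74 to 140 (grip at about 107). Hung up, the guard's underside lies on the holder's rim, the tip 15 mm above the bench
- holder: brush holder fixed to the bench: upright open steel tube, 85 mm high, 50 mm outside and 38 mm inside diameter, on a dark round foot 88 mm across and 7 mm high. Origin on the tube's axis at bench level, z up. The brush hangs in it by the drip guard, with about 10 mm of play sideways.
- pot: round open steel pot standing loose on the bench, empty: 80 mm outside and 72 mm inside diameter, 65 mm high, floor 5 mm thick, 0.45 kg. Origin at the centre of its underside, z up. This is the one to dip into.
- tin: square open steel tin standing loose on the bench, empty: 80 by 80 mm outside, walls 4 mm, 65 mm high, 0.45 kg. Origin at the centre of its underside, z up. Leave it alone. Holder, pot and tin stand in a row across the bench in any order, centres at least 130 mm apart; small brass fittings under 40 mm high lie beyond them
Not all that is in view belongs to the job. Leave any green or red look-alike of the brush alone.

How it is judged:
On the way:
1. the held brush is dipped upright into the round pot, its tip at least 25 mm below the rim, for 0.6 s (horizontal distance between brush and pot below 0.034 m and z of brush in the frame of pot below 0.04 m and angle between brush's own z axis and vertical below 0.44 rad and contact force between the fingers and brush above 0.5 N), for 0.6 s.
At the end, for the whole second after the job is handed in: The brush hangs still in its holder, guard down on the rim (tip within 16 mm of the holder's axis, height within 5 mm, upright within 8 degrees); the pot stands upright within 40 mm and the tin within 30 mm of where it started (horizontal distance between brush and holder below 0.016 m and z of brush in the frame of holder between 0.01 and 0.02 m and angle between each of brush, pot, tin's own z axis and vertical below 0.14 rad and linear speed of brush below 0.03 m/s and distance of pot from where it was at the start of the episode below 0.04 m and distance of tin from where it was at the start of the episode below 0.03 m); the robot touches nothing.
It fails at once if the brush is dipped into the square tin (horizontal distance between brush and tin below 0.034 m and z of brush in the frame of tin below 0.055 m).
It fails at once if the pot is tipped by more than 25 degrees (angle between pot's own z axis and vertical above 0.44 rad).
It fails at once if the tin is pushed more than 30 mm (distance of tin from where it was at the start of the episode above 0.03 m).
It also fails if it takes over 48 s, if anything falls off the work surface, if the arm or the gripper's body presses on something with over 40 N, if the wrist force passes 120 N, or if a joint passes its speed limit or range.

ROBOT

A 6-joint arm with a two-finger parallel gripper is mounted at the origin on the work surface. World frame = base frame: x ahead of the robot, y to its left, z up, the work surface at z = 0. Lengths are in m, angles in rad, forces in N, time in s.
With the tool pointing down it reaches from about 0.3 to 0.775 m from the base axis. Payload 14.6 kg.
Tool frame: the origin (TCP) lies at the very end of the fingers, on their centre line; the grasp point (between the pads) lies 19 mm behind it; x points along the fingers, z is the direction in which the jaws open and shut, and the axes are right-handed (so a half turn about x gives the same grasp; the last joint's range is limited). The gripper opens to 94 mm and grips with 3 to 60 N. Pads are 16 mm wide; open, the fingers measure 119 mm over their backs; the gripper's body (75 mm by 177 mm) begins 78 mm behind the grasp point.
Start: joints at [1.151, 0.3, 1.521, -0, 1.321, -0.067], TCP at [0.19, 0.516, 0.205] pointing down, gripper open.
Joint ranges: [-3.03, 3.03], [-0.79, 2.21], [0.23, 2.52], [-1.04, 4.18], [0, 3.07], [-2.55, 2.55]. Speed limits (rad/s): [2.22, 2.22, 2.57, 3.14, 3.14, 3.14].

INTERFACE

Orientations are given as [roll, pitch, yaw] about the fixed x, y, z axes, in that order (R = Rz(yaw) Ry(pitch) Rx(roll)).
In Python, from station import ctrl gives the robot as it stands. The module is installed in compiled form; this text tells all that it offers.
- The arm moves only by the tool servo_tool, never from a script. Its argument "motion" is one flat list of numbers, 4 for each row, row after row: the shift along the tool's x, y, z in mm, then the turn about the tool's x in degrees. In form: [dx, dy, dz, roll, dx, dy, dz, roll, ...]. A call has 1 to 20 rows; each row is the pose to reach, as a shift and turn from the pose commanded when the call began, along the tool's axes at that moment; what a row does not reach only later rows make up. A row lasts 1/8 s, in which the tool goes at most 62.5 mm and 10.7 degrees, less where a joint would pass 70% of its speed; a pose out of reach is approached as far as the arm can. A call with a gripper value outside its range is refused whole. "gripper" is the opening, from 0 (shut) to 1 (fully open), set as the call begins (left out, the last holds). The fingers move at their own pace and stop on an object; "force" is the grip in N (left out, the last holds). Time passes only in rows, so rows that repeat a pose let the fingers close. It gives the time, the measured TCP pose, the force and the opening at its end, in the units of the state.
- ctrl.get_obs(): the state, without advancing time (a new reading comes with each control period).
- ctrl.camera(name): name is "scene" or "top" or "wrist"; returns a dict with "color" (400x640x3 uint8, red, green, blue), "z_map" (400x640 float32, m along the optical axis (not along the pixel's ray), 0 where there is no reading), "fx", "fy", "cx", "cy" (pixels), "rvec" (rotation vector, rad) and "tvec" (3), from world to camera coordinates, as OpenCV has them. Camera axes: x right, y down, z forward; pixel columns grow to the right and rows downward; lengths in m; the calibration is good to about 2 mm. A picture is of the moment at which its call begins.
- ctrl.hand_in(): hands the job in, once; it reports no verdict.
The state is a dict: "time_s": time; "qpos": joint angles; "joint_vel": joint speeds; "tau": joint torques, N m; "ee_pos": TCP position; "eef_rot": TCP orientation; "force": force on the tool from outside, world axes, zero at the start; "moment": the same for the moment, N m; "grip_width": finger opening in m.
Only numpy, scipy, OpenCV 4.12 (cv2) and the standard library are available. Lean on these libraries where they do the work, as an engineer would, in place of code of your own. Each camera call takes 0.05 s, during which the arm holds its last target.

## Working session

There is one attempt and no reset: what is moved stays moved. The work goes in short steps, Python scripts to look and compute and a tool call to move; the robot and the scene stay as the last step left them, time stands still between calls to the robot, and variables do not carry over. Pictures are saved under pics/ and viewed, and the job is handed in when it is done.

Besides the shell and the picture viewer there is one more tool, called after "Request:" in YAML: its name, and indented under it one key for each argument. servo_tool: Moves the arm, as the interface text tells. Its arguments: {"type":"object","properties":{"motion":{"type":"array","items":{"type":"number"}},"gripper":{"type":"number"},"force":{"type":"number"}},"required":["motion"]}

```bash
mkdir -p pics; cat > h.py <<'E'
import numpy as np, cv2
from station import ctrl
def snap(name,fn,crop=None,s=1):
    c=ctrl.camera(name); np.savez('pics/'+fn+'.npz',**c)
    im=c['color'][:,:,::-1]
    if crop: x0,y0,x1,y1=crop; im=im[y0:y1,x0:x1]
    if s!=1: im=cv2.resize(im,None,fx=s,fy=s,interpolation=cv2.INTER_CUBIC)
    cv2.imwrite('pics/'+fn+'.png',im); return c
def world(c,z=None):
    R=cv2.Rodrigues(np.array(c['rvec'],float))[0]; t=np.array(c['tvec'],float).ravel()
    d=c['z_map']; v,u=np.mgrid[:d.shape[0],:d.shape[1]]
    P=np.stack([(u-c['cx'])/c['fx']*d,(v-c['cy'])/c['fy']*d,d],-1)
    return (P-t)@R
E
python3 - <<'E'
from h import *
print({k:np.round(v,3) for k,v in ctrl.get_obs().items()})
for n in('scene','top'): c=snap(n,n+'0')
E
```

```text
{'time_s': np.float64(0.0), 'qpos': array([ 1.151,  0.3  ,  1.522, -0.   ,  1.321, -0.067]), 'joint_vel': array([ 0.   , -0.001, -0.001, -0.001, -0.002, -0.001]), 'tau': array([-1.0000e-03, -5.3181e+01, -3.5273e+01,  7.1000e-02,  2.5000e-02,
       -0.0000e+00]), 'ee_pos': array([0.19 , 0.516, 0.205]), 'eef_rot': array([ 3.078,  1.57 , -1.987]), 'force': array([ 0.803,  0.144, -0.284]), 'moment': array([ 0.023, -0.052, -0.04 ]), 'grip_width': np.float64(0.094)}
```

View pics/scene0.png

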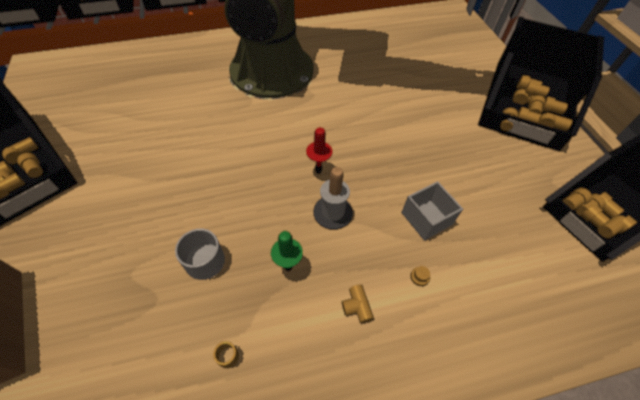

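View pics/top0.png

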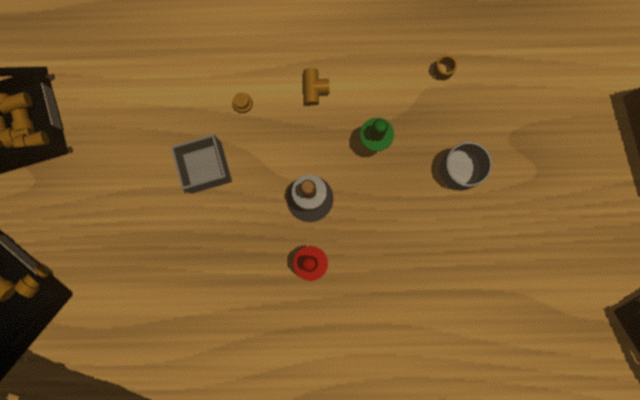

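The top view shows the brush in its holder at about (310,195), the tin at (202,163) and the pot at (465,165). The red look-alike is at (310,263) and the green one at (377,133). Next I'll turn these into positions.

```bash
python3 - <<'E'
from h import *
for cam in('top','scene'):
    c=dict(np.load(f'pics/{cam}0.npz')); W=world(c); col=c['color'].astype(int)
    pts={'top':dict(brush=(308,187),guard=(320,205),red=(310,263),green=(378,128),pot=(462,165),tin=(202,163),foot=(327,212)),'scene':dict(brush=(337,173),guard=(342,190),red=(320,133),green=(286,238),pot=(200,255),tin=(432,210))}[cam]
    for k,(u,v) in pts.items(): print(cam,k,W[v,u].round(3))
    ok=c['z_map']>0
    # cluster by height
    def fit(name,cen,r,z0,z1):
        m=ok&(np.hypot(W[...,0]-cen[0],W[...,1]-cen[1])<r)&(W[...,2]>z0)&(W[...,2]<z1)
        p=W[m]
        if len(p)<5: print(name,'few',len(p));return
        (x,y),rr=cv2.minEnclosingCircle(p[:,:2].astype(np.float32))
        mr=cv2.minAreaRect(p[:,:2].astype(np.float32))
        print(cam,name,len(p),'circ',np.round([x,y,rr],4),'zmed',np.median(p[:,2]).round(4),p[:,2].max().round(3),'rect',np.round(mr[0],4),np.round(mr[1],4),round(mr[2],1))
    T=dict(np.load('pics/top0.npz')); WT=world(T)
    b=WT[187,308];po=WT[165,462];ti=WT[163,202]
    fit('handletop',b,.05,.145,.165);fit('guard',b,.06,.082,.095);fit('foot',b,.07,.004,.012);fit('handle',b,.05,.1,.15)
    fit('potrim',po,.06,.055,.072);fit('tinrim',ti,.07,.055,.072)
    fit('red',WT[263,310],.05,.05,.2);fit('green',WT[128,378],.05,.05,.2)
    fit('redtop',WT[263,310],.03,.1,.2);fit('greentop',WT[128,378],.03,.1,.2)
E
```

```text
top brush [0.521 0.036 0.153]
top guard [0.505 0.019 0.013]
top red [0.401 0.035 0.142]
top green [ 0.617 -0.079  0.139]
top pot [ 0.576 -0.247  0.005]
top tin [0.589 0.24  0.007]
top foot [0.492 0.006 0.008]
top handletop 180 circ [0.523  0.0375 0.0125] zmed 0.1528 0.157 rect [0.5221 0.0368] [0.0225 0.0237] 43.9
top guard 696 circ [0.523  0.0369 0.03  ] zmed 0.0891 0.094 rect [0.5228 0.037 ] [0.0586 0.0586] 36.9
top foot 740 circ [0.5256 0.0365 0.0665] zmed 0.007 0.011 rect [0.529  0.0359] [0.1252 0.1207] 51.5
top handle 98 circ [0.5228 0.037  0.0131] zmed 0.1429 0.15 rect [0.5225 0.0369] [0.0243 0.0251] 86.2
top potrim 443 circ [ 0.5687 -0.2435  0.0406] zmed 0.0643 0.07 rect [ 0.569  -0.2425] [0.079  0.0793] 60.1
top tinrim 576 circ [0.5827 0.234  0.0564] zmed 0.0642 0.069 rect [0.583  0.2341] [0.0812 0.0809] 15.2
top red 951 circ [0.401 0.037 0.03 ] zmed 0.0746 0.142 rect [0.4009 0.0367] [0.0582 0.0581] 63.6
top green 897 circ [ 0.6233 -0.0828  0.0301] zmed 0.075 0.142 rect [ 0.6233 -0.083 ] [0.0574 0.0584] 45.0
top redtop 203 circ [0.401  0.037  0.0129] zmed 0.1374 0.142 rect [0.
[... 693 characters left out ...]
med 0.1276 0.15 rect [0.5276 0.0361] [0.0256 0.0153] 64.2
scene potrim 469 circ [ 0.569  -0.2413  0.0404] zmed 0.0643 0.068 rect [ 0.5694 -0.2413] [0.0798 0.0785] 16.7
scene tinrim 586 circ [0.5816 0.2356 0.0562] zmed 0.0642 0.069 rect [0.5817 0.235 ] [0.0815 0.0829] 15.3
scene red 606 circ [0.401  0.0389 0.0308] zmed 0.0768 0.142 rect [0.4031 0.038 ] [0.0577 0.0557] 78.5
scene green 866 circ [ 0.623  -0.0814  0.03  ] zmed 0.0759 0.142 rect [ 0.6254 -0.082 ] [0.0587 0.0547] 79.4
scene redtop 216 circ [0.4023 0.038  0.0125] zmed 0.1274 0.142 rect [0.4036 0.0375] [0.0227 0.0223] 20.7
scene greentop 275 circ [ 0.6237 -0.0812  0.0128] zmed 0.1324 0.142 rect [ 0.6246 -0.0819] [0.0246 0.0228] 48.3
```

```bash
python3 - <<'E'
from h import *
from scipy.optimize import least_squares
from scipy.spatial.transform import Rotation as Ro
b=np.array([.523,.0375])
for cam in('top','scene'):
    c=dict(np.load(f'pics/{cam}0.npz')); W=world(c); g=c['color'].astype(int)
    d=np.hypot(*(W[...,:2]-b).transpose(2,0,1))
    sat=g.max(-1)-g.min(-1)
    m=(d<.075)&(W[...,2]<.02)&(W[...,2]>-.01)&(sat<25)&(c['z_map']>0)
    p=W[m][:,:2]; h=cv2.convexHull(p.astype(np.float32))[:,0]
    print(cam,m.sum(),cv2.minEnclosingCircle(p.astype(np.float32)))
    a=np.arctan2(*(h-b).T[::-1]); print(np.c_[np.degrees(a),np.hypot(*(h-b).T)*1000].round(0).astype(int).tolist())
    f=least_squares(lambda q:np.hypot(*(h-q).T)-.044,b,loss='soft_l1',f_scale=.002);print(f.x.round(4),np.abs(f.fun).mean())
    im=g[:,:,::-1].astype(np.uint8).copy(); im[m]=(im[m]*.5+np.array([255,0,255])*.5).astype(np.uint8)
    u,v=(310,195) if cam=='top' else (335,200)
    a=g[v-45:v+45,u-45:u+45,::-1].astype(np.uint8); e=im[v-45:v+45,u-45:u+45]
    cv2.imwrite(f'pics/crop_{cam}.png',cv2.resize(np.hstack([a,e]),None,fx=4.4,fy=4.4,interpolation=cv2.INTER_CUBIC))
o=ctrl.get_obs(); print(Ro.from_euler('xyz',o['eef_rot']).as_matrix().round(3))
E
```

```text
top 600 ((0.5193120241165161, 0.03918725252151489), 0.041993316262960434)
[[-46, 37], [55, 41], [68, 42], [76, 42], [84, 43], [89, 43], [91, 43], [96, 43], [117, 44], [134, 45], [141, 45], [150, 45], [155, 45], [163, 45], [175, 45], [-176, 45], [-159, 44], [-150, 44], [-136, 42], [-129, 43], [-118, 42], [-110, 41], [-99, 40], [-85, 39], [-83, 40], [-75, 39], [-62, 39]]
[0.522  0.0389] 0.0019133356274588244
scene 551 ((0.5214328765869141, 0.04020785167813301), 0.042673781514167786)
[[-3, 40], [1, 39], [18, 39], [31, 41], [44, 42], [51, 43], [57, 43], [65, 44], [69, 44], [78, 44], [80, 44], [90, 44], [103, 43], [108, 43], [114, 44], [118, 44], [-165, 43], [-144, 42], [-129, 40], [-117, 40], [-112, 39], [-100, 39], [-98, 39], [-96, 39], [-86, 39], [-77, 39], [-70, 39], [-65, 39], [-49, 39], [-41, 38], [-22, 40], [-15, 40]]
[0.5191 0.0404] 0.001941516901001448
[[-0.    -0.938  0.346]
 [-0.001  0.346  0.938]
 [-1.     0.    -0.001]]
```

View pics/crop_top.png

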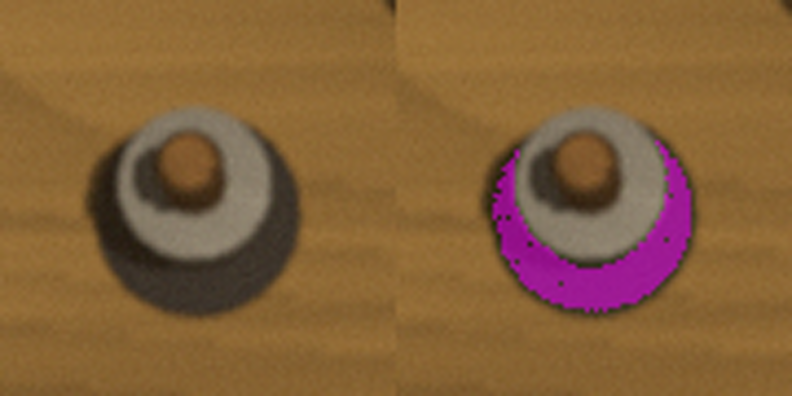

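View pics/crop_scene.png

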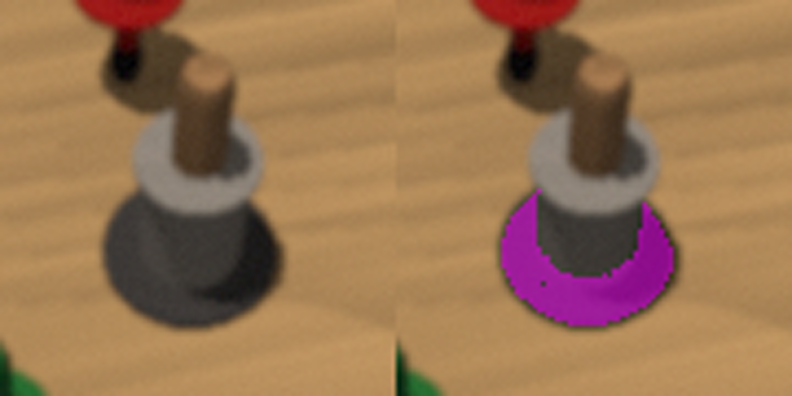

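Request:
servo_tool:
  motion: [0,-20,-14,0,0,-54,-38,0,0,-95,-66,0,0,-138,-96,0,0,-181,-126,0,0,-224,-156,0,0,-267,-186,0,0,-310,-216,0,0,-353,-246,0,0,-396,-276,0,0,-430,-300,0,0,-456,-318,0,0,-471,-329,0,0,-478,-334,0,0,-478,-334,0,0,-478,-334,0]
  gripper: 1
  force: 25

```text
time_s: 2.1
ee_pos: [0.5229, 0.0383, 0.2056]
eef_rot: [-0.209, 1.571, 1.009]
force: [0.2, -0.1, -0.1]
grip_width: 0.0938
```

Request:
servo_tool:
  motion: [15,0,0,0,40,0,0,0,65,0,0,0,85,0,0,0,97,0,0,0,102,0,0,0,102,0,0,0]

```text
time_s: 2.98
ee_pos: [0.5232, 0.0376, 0.1035]
eef_rot: [-1.431, 1.571, -0.213]
force: [-0.1, -0.1, 0.6]
grip_width: 0.0939
```

Request:
servo_tool:
  motion: [0,0,0,0,0,0,0,0,0,0,0,0,0,0,0,0,0,0,0,0,0,0,0,0,0,0,0,0,0,0,0,0]
  gripper: 0
  force: 25

```text
time_s: 3.98
ee_pos: [0.5232, 0.0375, 0.1034]
eef_rot: [-0.387, 1.571, 0.831]
force: [0.3, 1.2, 0.3]
grip_width: 0.0258
```

Request:
servo_tool:
  motion: [-5,0,0,0,-15,0,0,0,-28,0,0,0,-42,0,0,0,-58,0,0,0,-75,0,0,0,-92,0,0,0,-109,0,0,0,-125,0,0,0,-137,0,0,0,-143,0,0,0,-145,0,0,0,-145,0,0,0,-145,0,0,0]

```text
time_s: 5.72
ee_pos: [0.5231, 0.0375, 0.248]
eef_rot: [1.955, 1.57, -3.11]
force: [0.6, 0.4, -0.8]
grip_width: 0.0256
```

```bash
python3 - <<'E'
from h import *
print(ctrl.get_obs()['ee_pos'],ctrl.get_obs()['grip_width'])
snap('scene','scene1'); snap('top','top1')
E
```

```text
[0.52307442 0.03752123 0.24803542] 0.02556770800527889
```

View pics/scene1.png

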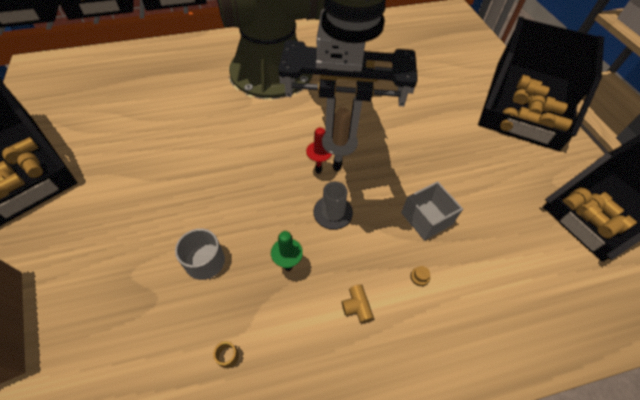

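View pics/top1.png

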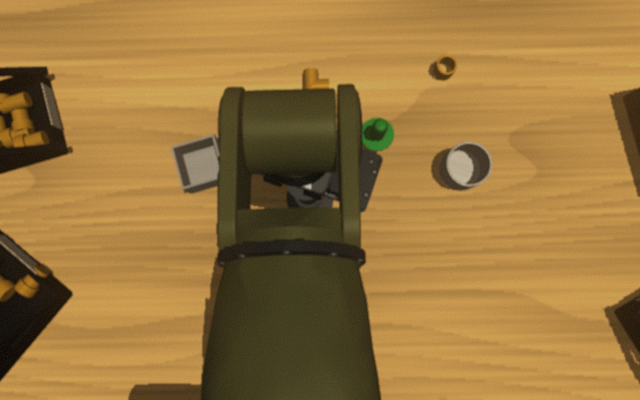

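Request:
servo_tool:
  motion: [0,-5,-9,0,0,-15,-26,0,0,-28,-50,0,0,-44,-77,0,0,-60,-106,0,0,-76,-134,0,0,-92,-162,0,0,-107,-189,0,0,-120,-212,0,0,-130,-230,0,0,-137,-242,0,0,-140,-247,0,0,-140,-247,0,0,-140,-247,0]

```text
time_s: 7.58
ee_pos: [0.5693, -0.242, 0.2486]
eef_rot: [-1.256, 1.571, -0.038]
force: [-0.3, -0.2, -1.4]
grip_width: 0.0256
```

```bash
python3 - <<'E'
from h import *
from scipy.optimize import least_squares
print(ctrl.get_obs()['ee_pos'],ctrl.get_obs()['grip_width'])
def circ(p,r,x0):
    f=least_squares(lambda q:np.hypot(*(p-q).T)-r,x0,loss='soft_l1',f_scale=.001);return f.x.round(4),np.abs(f.fun).mean().round(4)
for cam in('scene','top'):
    c=snap(cam,cam+'2'); W=world(c); ok=c['z_map']>0; sat=np.ptp(c['color'].astype(int),axis=-1)
    d=np.hypot(W[...,0]-.52,W[...,1]-.039)
    m=ok&(d<.04)&(W[...,2]>.078)&(W[...,2]<.092); p=W[m][:,:2].astype(np.float32)
    print(cam,'tube rim',m.sum(),cv2.minEnclosingCircle(p) if len(p) else 0, cv2.minAreaRect(p) if len(p) else 0)
    m=ok&(d<.04)&(W[...,2]>.02)&(W[...,2]<.078); print('tube side',circ(W[m][:,:2],.025,[.52,.039]))
    m=ok&(d<.065)&(W[...,2]<.015)&(sat<25);p=cv2.convexHull(W[m][:,:2].astype(np.float32))[:,0]
    print('foot',circ(p,.044,[.52,.039]))
    d=np.hypot(W[...,0]-.569,W[...,1]+.2425)
    m=ok&(d<.045)&(W[...,2]>.14)&(W[...,2]<.243);q=W[m]
    for a,b in((.155,.165),(.165,.182),(.19,.215),(.222,.228),(.232,.238),(.24,.244)):
        s=q[(q[:,2]>a)&(q[:,2]<b)]
        if len(s): print(a,b,len(s),s.mean(0).round(4),np.ptp(s,axis=0).round(4),cv2.minEnclosingCircle(s[:,:2].astype(np.float32)))
    m=ok&(d<.05)&(W[...,2]>.055)&(W[...,2]<.072); p=W[m][:,:2].astype(np.float32)
    if len(p)>5: print('pot',cv2.minEnclosingCircle(p))
E
```

```text
[ 0.5692965  -0.24204036  0.24860648] 0.025602295829740676
scene tube rim 248 ((0.5202959179878235, 0.04025821387767792), 0.025297967717051506) ((0.519869327545166, 0.040378887206315994), (0.048432476818561554, 0.04870752617716789), 72.92430877685547)
tube side (array([0.5197, 0.0403]), np.float64(0.0025))
foot (array([0.5189, 0.041 ]), np.float64(0.0024))
0.155 0.165 10 [ 0.5742 -0.2393  0.1631] [0.0067 0.013  0.0042] ((0.5719669461250305, -0.23992452025413513), 0.006999063305556774)
0.165 0.182 66 [ 0.5743 -0.2386  0.1739] [0.0125 0.0148 0.0163] ((0.5702590942382812, -0.2402406632900238), 0.008539428934454918)
0.19 0.215 34 [ 0.5738 -0.2391  0.1953] [0.0092 0.0121 0.0111] ((0.5702204704284668, -0.24033324420452118), 0.006886742543429136)
0.232 0.238 636 [ 0.5794 -0.2399  0.2349] [0.0528 0.0592 0.0058] ((0.5692534446716309, -0.24161940813064575), 0.030641257762908936)
0.24 0.244 17 [ 0.5796 -0.2403  0.2412] [0.0059 0.018  0.0024] ((0.5770244598388672, -0.2407151311635971), 0.009143012575805187)
pot ((0.5690704584121704, -0.24122445285320282), 0.040745463222265244)
top tube rim 292 (
[... 158 characters left out ...]
799545288086)
tube side (array([0.5141, 0.0388]), np.float64(0.0029))
foot (array([0.5208, 0.0413]), np.float64(0.003))
0.155 0.165 1 [ 0.5664 -0.2356  0.1622] [0. 0. 0.] ((0.5664405822753906, -0.23563119769096375), 9.999999747378752e-05)
0.165 0.182 10 [ 0.5649 -0.2358  0.1685] [0.0097 0.006  0.0056] ((0.565357506275177, -0.23705625534057617), 0.005666965618729591)
0.232 0.238 352 [ 0.5642 -0.2242  0.2342] [0.0558 0.0255 0.0059] ((0.5690580010414124, -0.23426592350006104), 0.028121337294578552)
0.24 0.244 7 [ 0.5621 -0.2326  0.2417] [0.0088 0.005  0.0028] ((0.5625355839729309, -0.23314893245697021), 0.005154530052095652)
pot ((0.5694436430931091, -0.24233289062976837), 0.040268559008836746)
```

View pics/scene2.png

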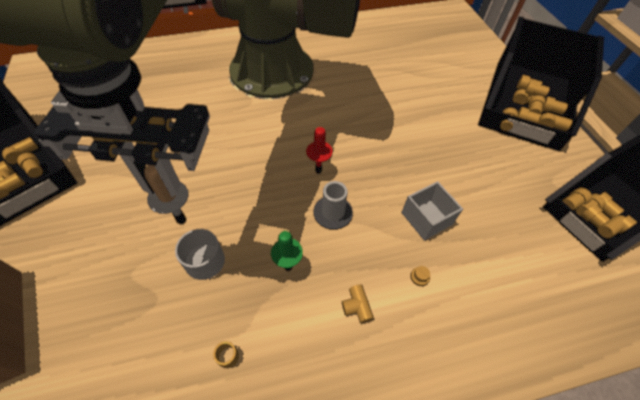

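View pics/top2.png

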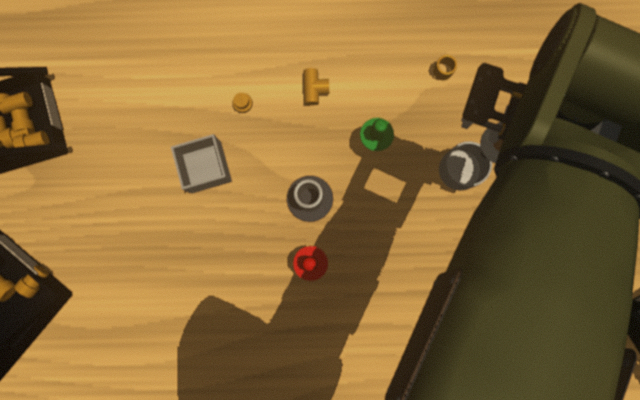

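The brush is held upright over the pot: the guard centre measures (0.569,-0.242) and the pot centre (0.569,-0.242). With the holder now clear, its tube rim is centred at about (0.520,0.0397). Next comes the dip.

Request:
servo_tool:
  motion: [8,0,0,0,25,0,0,0,48,0,0,0,73,0,0,0,97,0,0,0,118,0,0,0,134,0,0,0,142,0,0,0,142,0,0,0,142,0,0,0,142,0,0,0,142,0,0,0,142,0,0,0,142,0,0,0,142,0,0,0,142,0,0,0,142,0,0,0,142,0,0,0,142,0,0,0,142,0,0,0]

```text
time_s: 10.18
ee_pos: [0.5692, -0.2426, 0.1064]
eef_rot: [1.28, 1.571, 2.498]
force: [0.4, 0.1, -0.9]
grip_width: 0.0253
```

```bash
python3 - <<'E'
from h import *
snap('scene','scene3',(120,60,320,260),3)
E
```

```text
(no output)
```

View pics/scene3.png

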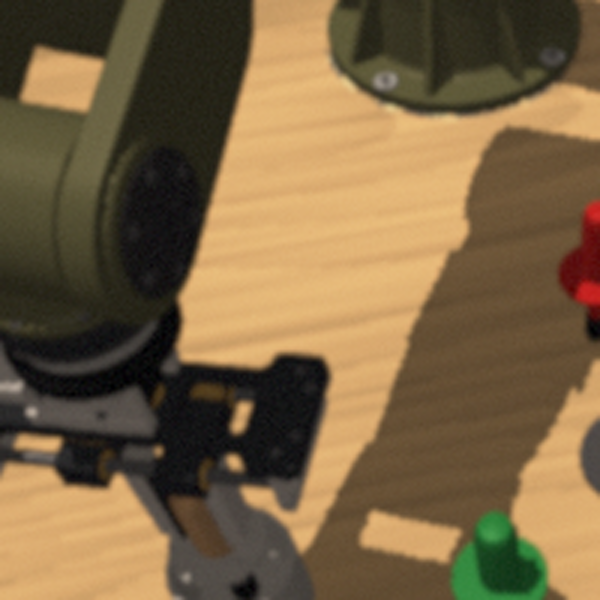

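The picture shows the guard at about (240,560) in the crop, over the pot and just above its rim, so the bristles are inside. The hold lasted about 1.5 s. Now I'll lift and return.

Request:
servo_tool:
  motion: [-8,0,0,0,-25,0,0,0,-48,0,0,0,-73,0,0,0,-97,0,0,0,-118,0,0,0,-134,0,0,0,-142,0,0,0,-142,0,0,0]

```text
time_s: 11.35
ee_pos: [0.5693, -0.2427, 0.2487]
eef_rot: [-1.715, 1.57, -0.497]
force: [0.2, -0.3, -1.1]
grip_width: 0.0251
```

Request:
servo_tool:
  motion: [0,5,9,0,0,15,26,0,0,29,50,0,0,45,77,0,0,61,106,0,0,78,134,0,0,94,162,0,0,109,189,0,0,123,212,0,0,133,230,0,0,140,242,0,0,144,248,0,0,144,248,0,0,144,248,0,0,144,248,0]

```text
time_s: 13.22
ee_pos: [0.5199, 0.0394, 0.2484]
eef_rot: [2.621, 1.571, -2.444]
force: [-1.2, -0.5, -0.9]
grip_width: 0.0254
```

```bash
python3 - <<'E'
from h import *
print(ctrl.get_obs()['ee_pos'],ctrl.get_obs()['grip_width'])
c=snap('scene','scene4',(260,70,420,230),3.7); W=world(c); ok=c['z_map']>0
d=np.hypot(W[...,0]-.52,W[...,1]-.0395)
q=W[ok&(d<.045)&(W[...,2]>.13)&(W[...,2]<.243)]
for a,b in((.155,.165),(.165,.182),(.19,.215),(.231,.238)):
    s=q[(q[:,2]>a)&(q[:,2]<b)]
    if len(s): print(a,b,len(s),s.mean(0).round(4),cv2.minEnclosingCircle(s[:,:2].astype(np.float32)))
E
```

```text
[0.51985965 0.03939627 0.24838651] 0.025439127574710008
0.155 0.165 8 [0.5241 0.037  0.1632] ((0.5222576856613159, 0.03741811215877533), 0.006728604901582003)
0.165 0.182 59 [0.5244 0.0379 0.1737] ((0.5200995802879333, 0.03924041986465454), 0.00864659808576107)
0.19 0.215 42 [0.5236 0.0381 0.1964] ((0.5210410356521606, 0.03930094093084335), 0.006595702841877937)
0.231 0.238 435 [0.53   0.0354 0.2347] ((0.5196698904037476, 0.03933921456336975), 0.03000732883810997)
```

View pics/scene4.png

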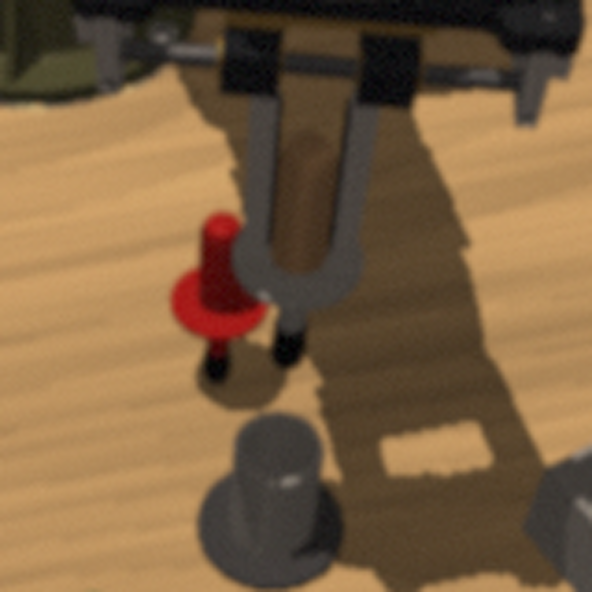

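The brush hangs straight above the tube: guard centre (0.5197,0.0393), tube rim at (0.520,0.0397). I'll lower it, slowing near the end.

Request:
servo_tool:
  motion: [8,0,0,0,24,0,0,0,42,0,0,0,56,0,0,0,66,0,0,0,76,0,0,0,86,0,0,0,98,0,0,0,110,0,0,0,121,0,0,0,130,0,0,0,137,0,0,0,141,0,0,0,143,0,0,0,144,0,0,0,144,0,0,0,144,0,0,0]

```text
time_s: 15.4
ee_pos: [0.5199, 0.0399, 0.1046]
eef_rot: [-1.208, 1.57, 0.01]
force: [0.5, -0.1, -1.1]
grip_width: 0.0256
```

Request:
servo_tool:
  motion: [1,0,0,0,1,0,0,0,1,0,0,0]

```text
time_s: 15.78
ee_pos: [0.5198, 0.0398, 0.1035]
eef_rot: [-0.953, 1.571, 0.265]
force: [0.3, -0.2, 0.1]
grip_width: 0.0254
```

Request:
servo_tool:
  motion: [0,0,0,0,0,0,0,0,0,0,0,0,0,0,0,0,0,0,0,0,0,0,0,0,0,0,0,0,0,0,0,0]
  gripper: 1

```text
time_s: 16.77
ee_pos: [0.5198, 0.0399, 0.1034]
eef_rot: [2.933, 1.571, -2.132]
force: [-0.6, 0.4, -0.2]
grip_width: 0.0938
```

Request:
servo_tool:
  motion: [-8,0,0,0,-25,0,0,0,-48,0,0,0,-73,0,0,0,-97,0,0,0,-122,0,0,0,-144,0,0,0,-155,0,0,0,-158,0,0,0,-158,0,0,0]

```text
time_s: 18.02
ee_pos: [0.5196, 0.0398, 0.261]
eef_rot: [1.94, 1.57, -3.126]
force: [-0.1, -0.3, -0.1]
grip_width: 0.0936
```

Request:
servo_tool:
  motion: [0,10,-15,0,0,25,-40,0,0,40,-80,0,0,55,-120,0,0,70,-160,0,0,85,-200,0,0,95,-230,0,0,100,-250,0,0,100,-250,0,0,100,-250,0]

```text
time_s: 19.27
ee_pos: [0.3398, -0.1598, 0.2611]
eef_rot: [1.172, 1.57, 2.39]
force: [-0.5, 0.1, 0.1]
grip_width: 0.0939
```

```bash
python3 - <<'E'
from h import *
o=ctrl.get_obs();print(o['time_s'],o['ee_pos'],o['force'].round(2))
for cam in('top','scene'):
    c=snap(cam,cam+'5'); W=world(c); ok=c['z_map']>0
    def f(n,cx,cy,r,a,b):
        m=ok&(np.hypot(W[...,0]-cx,W[...,1]-cy)<r)&(W[...,2]>a)&(W[...,2]<b);p=W[m]
        if len(p)>5: print(cam,n,len(p),cv2.minEnclosingCircle(p[:,:2].astype(np.float32)),np.median(p[:,2]))
    f('htop',.52,.04,.04,.145,.165);f('guard',.52,.04,.05,.078,.096);f('pot',.569,-.2425,.06,.055,.072);f('tin',.583,.234,.07,.055,.072)
E
```

```text
19.275 [ 0.33977461 -0.15976189  0.26112417] [-0.46  0.08  0.14]
top htop 182 ((0.5190486311912537, 0.03847558796405792), 0.012389550916850567) 0.1526143170164992
top guard 706 ((0.5194068551063538, 0.03848600015044212), 0.03013012744486332) 0.0891568418951714
top pot 448 ((0.5692209601402283, -0.24289268255233765), 0.040613118559122086) 0.06410790600178853
top tin 577 ((0.5823788642883301, 0.2334935963153839), 0.05654755234718323) 0.06436532338607118
scene htop 122 ((0.520034909248352, 0.04049455374479294), 0.01248712744563818) 0.15317365705997465
scene guard 411 ((0.5190962553024292, 0.03988011181354523), 0.03005168028175831) 0.08986752022760844
scene pot 472 ((0.5689114928245544, -0.24158766865730286), 0.040790874511003494) 0.06420714455666457
scene tin 585 ((0.5818262100219727, 0.23575569689273834), 0.05637573450803757) 0.06405634468987538
```

View pics/scene5.png

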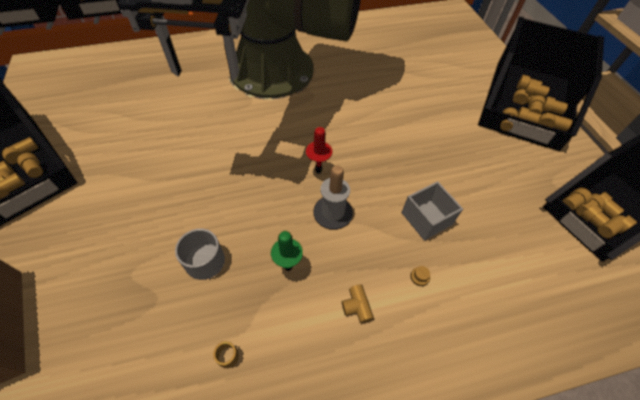

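The brush hangs in its holder at (335,190), upright. The pot (200,255) and tin (432,210) haven't moved, and the arm is clear.

```bash
python3 -c "
from station import ctrl
print(ctrl.hand_in())"
```

```text
the job is handed in; nothing more can be done
None
```

The brush was dipped upright in the round pot, hung back in its holder and released, and I handed the job in at about 19 s; no verdict is reported.

- **Dip:** the brush was held in the pot for about 1.5 s, with the tip about 18 mm above the bench. That is about 47 mm below the rim, worked out from the arm's position because the bristles were hidden from view.
- **Brush at the end:** it hangs upright in the holder, with the guard centre within about 1 mm of the tube's axis. The guard's top is at 89–90 mm, so it rests on the rim.
- **Pot and tin:** both stand within 1 mm of where they started.
- **Arm:** it is clear of everything, and the force reading is about zero.

The top and scene cameras disagreed by 1–2 mm, which is within their calibration. No check failed.

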